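# Try the stone case's lid, free its catch if it holds, and hold the lid open

### The arm

A 6-joint arm with a two-finger parallel gripper is mounted at the origin on the work surface. World frame = base frame: x ahead of the robot, y to its left, z up, the work surface at z = 0. Lengths are in m, angles in rad, forces in N, time in s.
With the tool pointing down it reaches from about 0.35 to 0.975 m from the base axis. Payload 4.9 kg.
Tool frame: the origin (TCP) lies midway between the tips of the shut fingers; the grasp point (between the pads) lies 19 mm behind it; z points along the fingers, x is the direction in which the jaws open and shut, and the axes are right-handed (so a half turn about z gives the same grasp; the last joint's range is limited). The gripper opens to 85 mm and grips with 20 to 120 N. Pads are 22 mm wide; open, the fingers measure 114 mm over their backs; the gripper's body (76 mm by 85 mm) begins 54 mm behind the grasp point. The pads swing forward as they close: fully open they stand 13 mm farther back than shut.
Start: joints at [1.228, 0.053, 1.613, -0, 1.476, -0.119], TCP at [0.139, 0.609, 0.231] pointing down, gripper open.
Joint ranges: [-3.01, 3.01], [-1.01, 2.22], [0.06, 2.58], [-1.02, 4.17], [0.09, 2.62], [-3.14, 3.14]. Speed limits (rad/s): [2.57, 2.57, 3.14, 3.14, 3.14, 3.14].

### API

Orientations are given as a unit quaternion [x, y, z, w].
In Python, from cell import monitor, cams, close_job gives the robot as it stands. The module is installed in compiled form; this text tells all that it offers.
- The arm moves only by the tool arm_command, never from a script. Its argument "targets" is text: rows parted by semicolons, each of 5 numbers parted by spaces: the finger opening in mm, from 0 to 85.4, then the shift along the world's x, y, z in mm, then the turn about the world's z in degrees. In form: gripper x y z roll; .... A call has 1 to 20 rows; each row is the pose to reach, as a shift and turn from the pose commanded when the call began; what a row does not reach only later rows make up. A row lasts 1/8 s, in which the tool goes at most 62.5 mm and 10.7 degrees, less where a joint would pass 70% of its speed; a pose out of reach is approached as far as the arm can. A call with a gripper value outside its range is refused whole. The fingers move at their own pace and stop on an object; the grip force is fixed at half the most. Time passes only in rows, so rows that repeat a pose let the fingers close. It gives the time, the measured TCP pose, the force and the opening at its end, in the units of the state.
- monitor.state(): the state, without advancing time (a new reading comes with each control period).
- cams.get_image(name): name is "side" or "top"; returns a dict with "img" (420x560x3 uint8, red, green, blue), "fx", "fy", "cx", "cy" (pixels), "k1" (the pictures are not rectified: a ray, as slopes to the right and down, at radius r is drawn at 1 + k1 r^2 times it, then the intrinsics apply), "xyz" and "orientation" of the camera in the world. Camera axes: x right, y up, looking along -z (the intrinsics and any distortion apply to the point x, -y, -z); pixel columns grow to the right and rows downward; lengths in m; the calibration is good to about 2 mm. A picture is of the moment at which its call begins. There is no depth.
- close_job(): hands the job in, once; it reports no verdict.
The state is a dict: "time_s": time; "joint_pos": joint angles; "qd": joint speeds; "tau": joint torques, N m; "tool_pos": TCP position; "tool_rot": TCP orientation; "contact_force": force on the tool from outside, world axes, zero at the start; "wrist_torque": the same for the moment, N m; "opening": finger opening in m.
Only numpy, scipy, OpenCV 4.12 (cv2) and the standard library are available. Lean on these libraries where they do the work, as an engineer would, in place of code of your own. Each camera call takes 0.05 s, during which the arm holds its last target.

### The job

Open the wooden stone case on the jeweller's bench: before touching its slide catch, tug the lid upwards by its steel bar to find out whether the catch holds it. If it is caught, slide the catch's knob all the way to the other end; if the lid comes up, leave the catch alone. Raise the lid gently to about 45 degrees and finish while still holding it there, with the other things on the bench left in place.

Things in the scene. Friction and masses are not known exactly. Their poses are not given: they have to be found in the camera images.
- case: the fixed wooden case, 250 x 280 x 90 mm (its x, y, z); origin on the table, z up; +x runs from its front (robot side) to its hinge side, +y to its left. Extents in its frame: x -130 to +120 mm, y +-140 mm. The front 70 mm (x -130 to -60) is a fixed deck at height 90 mm; the rest is covered by the lid. On the deck stands the steel catch housing: x -118 to -62, y 25 to 125 mm, top at height 118 mm.
- lid (a joint): angle of the lid in rad: 0 shut, grows as its front edge rises (45 degrees = 0.785). The lid is a 12 mm board, 0.3 to 0.5 kg, top at height 102 mm when shut, hinged along its far edge (case y axis); it falls shut when let go. A caught lid still has play: it rises freely to about 0.03 to 0.04 rad (5 to 6 mm at the bar) and then stops hard; a free lid keeps rising with 2 to 4 N at the bar. Turning it faster than about 4 rad/s counts as yanking or dropping.
- lid_hinge (a point): middle of the lid's hinge line, which runs along the case's y axis, at x = +120 mm, height 90 mm in the case's frame. Fixed.
- lid_bar (a point): centre of the lid's grab bar: a round steel bar, 12 mm thick, 90 mm long along the case's y axis, on two posts at its ends, axis 38 mm above the lid's top. Shut lid: at x -25, y -30, height 140 mm in the case's frame, 145 mm before the hinge line and 50 mm above it. Its axes turn with the lid. The bar can turn between the finger pads while the lid swings. To its left on the lid's front edge stands a steel hood, 22 mm tall, case y 20 to 130 mm, which hides the keeper.
- catch (a joint): position of the slide catch in m: 0 at its left end (case +y), 0.04 at its right end (case -y); it starts within 3 mm of the left end. It takes about 2 N to slide and stays where it is left. The ends are unmarked: behind the hood the keeper lies by chance to the left or the right, so the left end either holds the lid or does not, and sliding a catch that was not holding may lock the lid. If the left end holds, the right end frees.
- catch_knob (a point): middle of the catch's upright round steel knob, 18 mm thick, 38 mm tall, 142 mm above the table; the knob runs from height 118 to 156 mm and slides along the case's y axis, at x -92 mm, y from +95 (joint 0) to +55 mm (joint 0.04) in the case's frame.
- loupe: bystander, to be left where it is (within 25 mm): black eyepiece, 34 mm wide, 34 mm tall, standing on the right half of the case's front deck; origin under its middle
- pliers: bystander, to be left where it is (within 25 mm): pliers, 140 mm long, lying to the right of the case; origin under its middle
- bench_block: bystander, to be left where it is (within 25 mm): steel slab 65 x 65 x 20 mm, to the left of the case; origin under its middle
- mandrel: bystander, to be left where it is (within 25 mm): tapered steel ring mandrel with wooden handle, 290 mm long, lying farther to the left; origin under its middle
- graver: bystander, to be left where it is (within 25 mm): screwdriver-shaped graver lying across, in front of the case; origin under its middle
- jar: bystander, to be left where it is (within 25 mm): small glass jar with steel cap, 52 mm wide, 55 mm tall, left of the case's front; origin under its middle
- dish: bystander, to be left where it is (within 25 mm): white bowl 80 mm wide, 28 mm tall, to the right of the case; origin under its middle

How it is judged:
On the way:
1. the lid has been tugged up by the gripper, at least through its play (above 0.015 rad), with the catch still within 10 mm of its left end (value of joint lid above 0.015 rad and value of joint catch below 0.01 m and contact force between the fingers and lid above 0.5 N), for 0.1 s.
At the end, for the whole second after the job is handed in: the lid stands still between 0.55 and 1.05 rad (32 to 60 degrees), carried by the gripper's fingers (contact force above 1 N) (value of joint lid between 0.55 and 1.05 rad and velocity of joint lid between -0.1 and 0.1 rad/s and contact force between the fingers and lid above 1 N); the arm keeps its last pose, push and grip.
It fails at once if any other thing on the bench is pushed more than 25 mm from its place (distance of any of loupe, pliers, bench_block, mandrel, graver, jar, dish from where it was at the start of the episode above 0.025 m).
It fails at once if the lid is yanked or dropped (turns faster than 4 rad/s) (velocity of joint lid above 4 rad/s or velocity of joint lid below -4 rad/s).
It fails at once if the catch is slid while the lid stands free and open (above 0.12 rad) (value of joint lid above 0.12 rad and (velocity of joint catch above 0.03 m/s or velocity of joint catch below -0.03 m/s)).
It also fails if it takes over 61 s, if anything falls off the work surface, if the arm or the gripper's body presses on something with over 40 N, if the wrist force passes 120 N, or if a joint passes its speed limit or range.

## Working session

There is one attempt and no reset: what is moved stays moved. The work goes in short steps, Python scripts to look and compute and a tool call to move; the robot and the scene stay as the last step left them, time stands still between calls to the robot, and variables do not carry over. Pictures are saved under pics/ and viewed, and the job is handed in when it is done.

Besides the shell and the picture viewer there is one more tool, called in YAML: its name, and indented under it one key for each argument. arm_command: Moves the arm, as the interface text tells. Its arguments: {"type":"object","properties":{"targets":{"type":"string"}},"required":["targets"]}

```bash
mkdir -p pics
python3 - <<'E'
from cell import monitor,cams
import cv2
s=monitor.state();print(s)
for n in("side","top"):
    d=cams.get_image(n);cv2.imwrite(f"pics/{n}0.png",d["img"][:,:,::-1]);print(n,{k:v for k,v in d.items() if k!="img"})
E
```

```text
{'time_s': 0.0, 'joint_pos': array([ 1.22797500e+00,  5.33345238e-02,  1.61430111e+00,  1.36554129e-05,
        1.47598146e+00, -1.19008145e-01]), 'qd': array([-9.90141648e-05,  7.32291725e-04, -1.33018841e-03,  1.69362460e-03,
       -1.03841021e-03,  1.02471509e-04]), 'tau': array([-3.46499975e-03, -3.93684018e+01, -3.70174885e+01, -2.84876332e-04,
        7.03864556e-03,  6.61520076e-06]), 'tool_pos': array([0.13850913, 0.60882279, 0.23007261]), 'tool_rot': array([ 7.81648681e-01,  6.23718138e-01, -8.64140618e-04,  5.27160387e-04]), 'contact_force': array([0.18009172, 0.25528945, 0.9327307 ]), 'wrist_torque': array([0.02676031, 0.01131148, 0.00537086]), 'opening': 0.08533650903347985}
side {'fx': 449.24123195781937, 'fy': 449.24123195781937, 'cx': 272.535088268376, 'cy': 211.24430537083498, 'k1': -0.03182336163393162, 'xyz': array([ 0.25988054, -0.62404358,  0.60060498]), 'orientation': array([ 0.46533082, -0.09905302, -0.18029081,  0.86090124])}
top {'fx': 449.5877680004506, 'fy': 449.5877680004506, 'cx': 284.29907015722347, 'cy': 206.80534517114737, 'k1': -0.05200669186712333, 'xyz': array([0.52186736, 0.06953823, 1.20956045]), 'orientation': array([ 0.00740533, -0.01956233, -0.70317486,  0.71070922])}
```

View pics/side0.png

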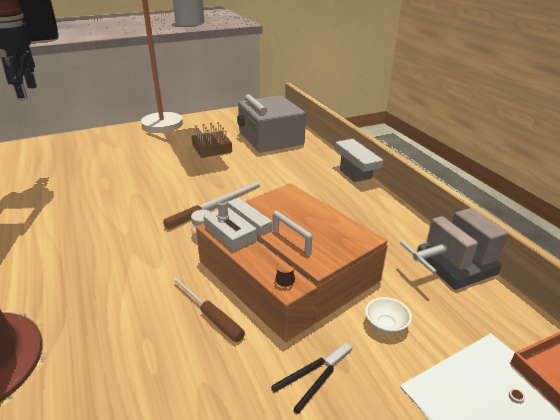

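View pics/top0.png

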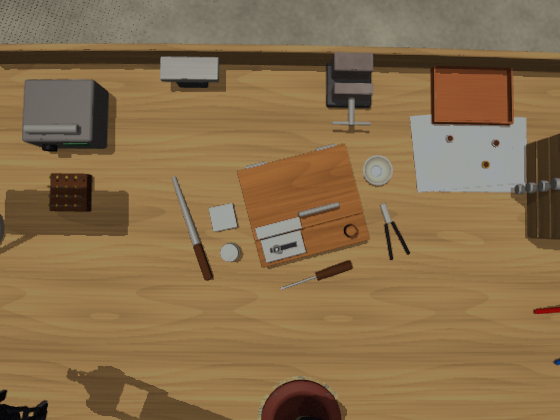

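The top view shows the bar around (319,210), the knob around (278,248) and the loupe at (351,231). I'll zoom in for exact pixels.

```bash
cat > h.py <<'E'
import numpy as np,cv2
from scipy.spatial.transform import Rotation as R
from cell import monitor,cams
def ray(d,u,v):
    K=np.array([[d["fx"],0,d["cx"]],[0,d["fy"],d["cy"]],[0,0,1]])
    p=cv2.undistortPoints(np.array([[[u,v]]],float),K,np.array([d["k1"],0,0,0]))[0,0]
    r=R.from_quat(d["orientation"]).apply([p[0],-p[1],-1]);return d["xyz"],r/np.linalg.norm(r)
def plane(d,u,v,z):
    o,r=ray(d,u,v);return o+r*(z-o[2])/r[2]
def tri(d1,p1,d2,p2):
    a,r=ray(d1,*p1);b,q=ray(d2,*p2)
    t=np.linalg.lstsq(np.c_[r,-q],b-a,rcond=None)[0]
    A=a+t[0]*r;B=b+t[1]*q;return (A+B)/2,np.linalg.norm(A-B)
def proj(d,P):
    c=R.from_quat(d["orientation"]).inv().apply(np.array(P)-d["xyz"])
    x,y=c[0]/-c[2],-c[1]/-c[2];f=1+d["k1"]*(x*x+y*y)
    return d["fx"]*x*f+d["cx"],d["fy"]*y*f+d["cy"]
def crop(d,x0,y0,w,h,s,name):
    im=cv2.resize(d["img"][y0:y0+h,x0:x0+w,::-1],None,fx=s,fy=s,interpolation=cv2.INTER_CUBIC)
    for i in range(0,w,10):
        cv2.line(im,(i*s,0),(i*s,8 if i%50 else 16),(255,0,255),1)
    for i in range(0,h,10):
        cv2.line(im,(0,i*s),(8 if i%50 else 16,i*s),(255,0,255),1)
    cv2.imwrite("pics/"+name,im)
E
python3 - <<'E'
from h import *
d=cams.get_image("top");crop(d,230,140,150,130,5,"topz.png")
d=cams.get_image("side");crop(d,190,180,200,150,4,"sidez.png")
E
```

```text
(no output)
```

View pics/topz.png

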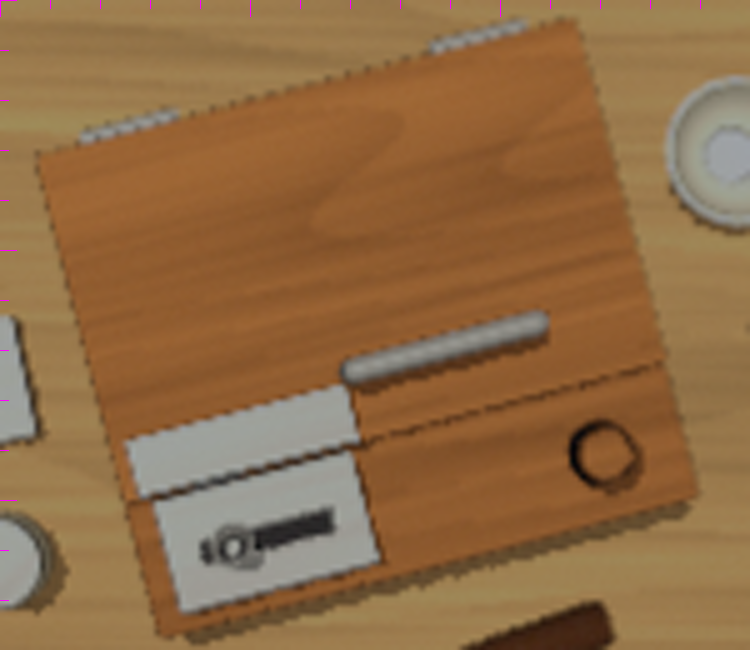

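View pics/sidez.png

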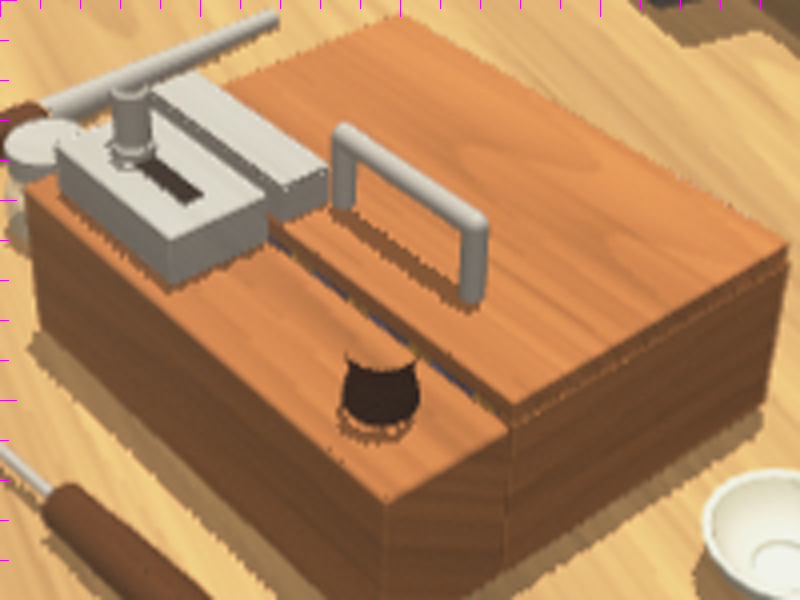

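The crops show the bar's ends in top at about (298.5,214) and (340,204), and in side at about (276,212) and (310,235.5). The knob's top is at about top (276.5,248). The case corners are clear too.

Run:
```python
from h import *
t=cams.get_image("top");s=cams.get_image("side")
T=lambda x,y:(230+x/5-.4,140+y/5-.4)
S=lambda x,y:(190+x/4-.4,180+y/4-.4)
np.set_printoptions(precision=4,suppress=True)
L=plane(t,*T(347,371),.143);Rr=plane(t,*T(544,321),.143)
print("bar ends",L,Rr,np.linalg.norm(L-Rr),"mid",(L+Rr)/2)
v=(L-Rr)[:2];yaw=np.arctan2(-v[0],v[1]);print("bar yaw",np.degrees(yaw))
print("tri",tri(t,T(347,371),s,S(345,128)),tri(t,T(544,321),s,S(478,222)))
HL=plane(t,*T(37,153),.102);HR=plane(t,*T(577,20),.102);FR=plane(t,*T(697,495),.09);FL=plane(t,*T(162,635),.09)
for a,b in((HL,HR),(HR,FR),(FR,FL),(FL,HL)):print(np.linalg.norm(a-b))
e=lambda a,b:np.degrees(np.arctan2(-(a-b)[0],(a-b)[1]))
print(HL,HR,FR,FL,"yaw",e(HL,HR),e(FL,FR))
y=np.radians((e(HL,HR)+e(FL,FR))/2);C=(HL+HR+FR+FL)/4;c,sn=np.cos(y),np.sin(y)
ex=np.array([c,sn]);ey=np.array([-sn,c])
O=C[:2]+.005*ex;print("origin",O,"yaw",np.degrees(y))
W=lambda x,yy,z:np.r_[O+x*ex+yy*ey,z]
print("bar pred",W(-.025,-.03,.14),"knob0",W(-.092,.095,.156),"knob1",W(-.092,.055,.142),"loupe",plane(t,*T(605,450),.034+.09),"hinge",W(.12,-.03,.09))
print("knob top",plane(t,*T(236,547),.156),tri(t,T(236,547),s,S(131,90)))
for n,d in(("t",t),("s",s)):
  print(n,proj(d,W(-.025,.015,.14)),proj(d,W(-.025,-.075,.14)),proj(d,W(-.092,.095,.156)))
```

```text
bar ends [0.5464 0.0163 0.143 ] [ 0.5712 -0.0774  0.143 ] 0.09694227004901149 mid [ 0.5588 -0.0305  0.143 ]
bar yaw 14.83167462578906
tri (array([0.5478, 0.0157, 0.141 ]), np.float64(0.0028941574300148623)) (array([ 0.571 , -0.0773,  0.1425]), np.float64(0.000652964174267866))
0.27633189292373683
0.24447669900294372
0.2758162923112429
0.24660540665940264
[0.6535 0.1685 0.102 ] [ 0.7234 -0.0988  0.102 ] [ 0.4875 -0.162   0.09  ] [0.4157 0.1043 0.09  ] yaw 14.653204508295415 15.095175324346139
origin [0.5748 0.0043] yaw 14.874189916320777
bar pred [ 0.5584 -0.0311  0.14  ] knob0 [0.4615 0.0725 0.156 ] knob1 [0.4718 0.0338 0.142 ] loupe [ 0.5099 -0.11    0.124 ] hinge [0.6985 0.0061 0.09  ]
knob top [0.4633 0.0681 0.156 ] (array([0.4629, 0.0682, 0.153 ]), np.float64(0.00039498695377784024))
t (np.float64(300.60062811944556), np.float64(213.68029777044907)) (np.float64(337.0701221604267), np.float64(204.39439799906825)) (np.float64(274.9331650743076), np.float64(249.73030786881992))
s (np.float64(275.3100586887938), np.float64(213.09226726510101)) (np.float64(307.9605528792343), np.float64(235.53609562705824)) (np.float64(220.93712643271863), np.float64(199.80885566029642))
```

Two views agree: bar at (0.5587,-0.031,0.140), case yaw 14.85°, knob near (0.463,0.068). I need a turn of about -62.4°. I'll hover first.

arm_command:
  targets: "60 105 -160 0 -15.6; 60 210 -320 0 -31.2; 60 315 -480 -10 -46.8; 60 420 -640 -20 -62.4; 60 420 -640 -20 -62.4; 60 420 -640 -20 -62.4; 60 420 -640 -20 -62.4; 60 420 -640 -20 -62.4; 60 420 -640 -20 -62.4; 60 420 -640 -20 -62.4; 60 420 -640 -20 -62.4; 60 420 -640 -20 -62.4; 60 420 -640 -20 -62.4; 60 420 -640 -20 -62.4; 60 420 -640 -20 -62.4; 60 420 -640 -20 -62.4; 60 420 -640 -20 -62.4; 60 420 -640 -20 -62.4; 60 420 -640 -20 -62.4"

```text
time_s: 2.68
tool_pos: [0.5587, -0.0304, 0.2114]
tool_rot: [0.992, 0.129, 0.0, 0.0]
contact_force: [-0.1, -0.2, -0.1]
opening: 0.0603
```

Run:
```python
from h import *
d=cams.get_image("top");crop(d,230,140,150,130,5,"topz1.png")
d=cams.get_image("side");crop(d,190,130,200,150,4,"sidez1.png")
s=monitor.state();print(s["time_s"],s["tool_pos"],R.from_quat(s["tool_rot"]).as_matrix().round(4),s["contact_force"],s["joint_pos"])
```

```text
2.775 [ 0.55868437 -0.03060708  0.21132559] [[ 9.669e-01  2.551e-01  0.000e+00]
 [ 2.551e-01 -9.669e-01 -1.000e-04]
 [ 0.000e+00  1.000e-04 -1.000e+00]] [0.26410394 0.12501357 0.21811677] [-1.87709321e-01 -9.01598371e-02  1.78738950e+00 -5.02822307e-05
  1.44432710e+00 -4.45665171e-01]
```

View pics/topz1.png

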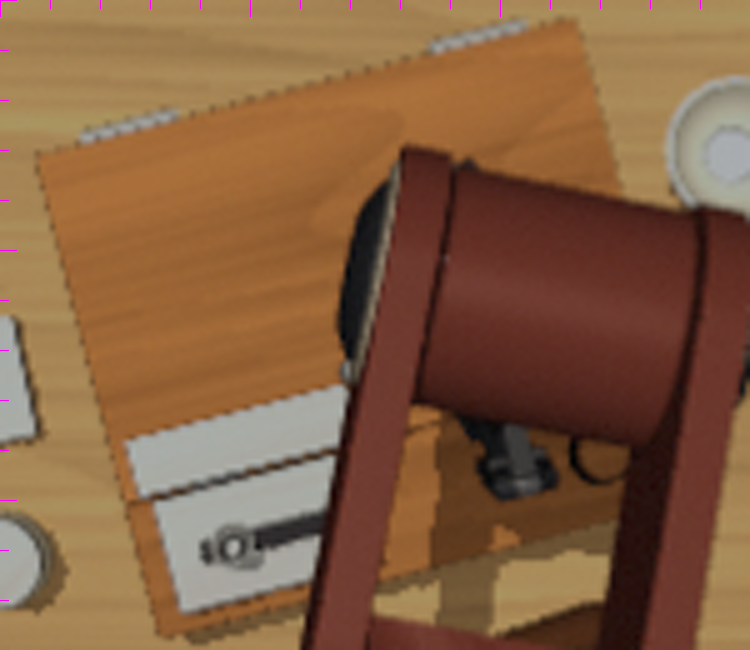

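View pics/sidez1.png

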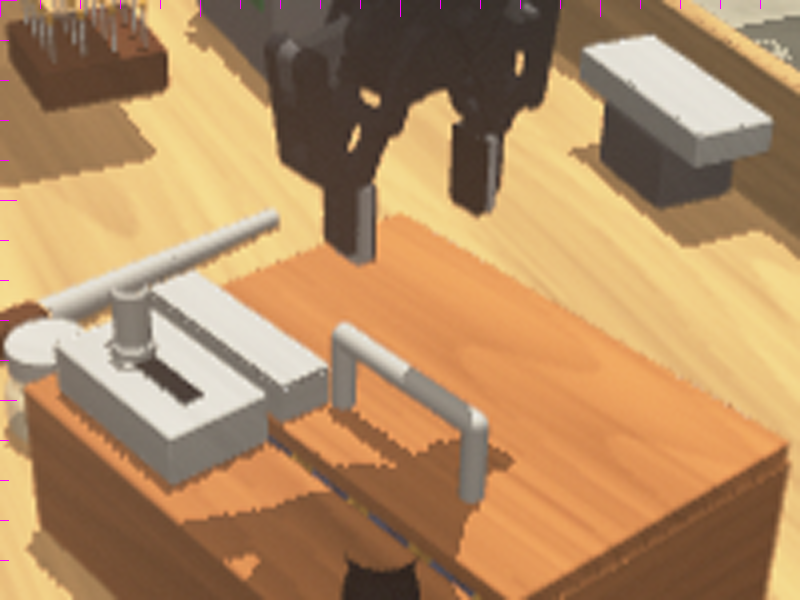

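The side view shows the fingers straddling the bar at crop (405,370), aligned with it. I'll go down 90 mm and close.

arm_command:
  targets: "60 0 0 -45 0; 60 0 0 -80 0; 60 0 0 -89 0; 60 0 0 -89 0; 60 0 0 -89 0; 0 0 0 -89 0; 0 0 0 -89 0; 0 0 0 -89 0; 0 0 0 -89 0; 0 0 0 -89 0; 0 0 0 -89 0; 0 0 0 -89 0"

```text
time_s: 4.28
tool_pos: [0.5584, -0.0308, 0.123]
tool_rot: [0.992, 0.129, -0.001, 0.0]
contact_force: [-4.2, -0.2, 5.5]
opening: 0.0102
```

Run:
```python
from h import *
d=cams.get_image("side");crop(d,190,130,200,150,4,"sidez2.png")
s=monitor.state();print(s["time_s"],s["tool_pos"],s["contact_force"],s["opening"])
```

```text
4.325 [ 0.5583402  -0.03081604  0.12302136] [-4.7701077  -0.43447173  5.27668842] 0.009729123873409304
```

View pics/sidez2.png

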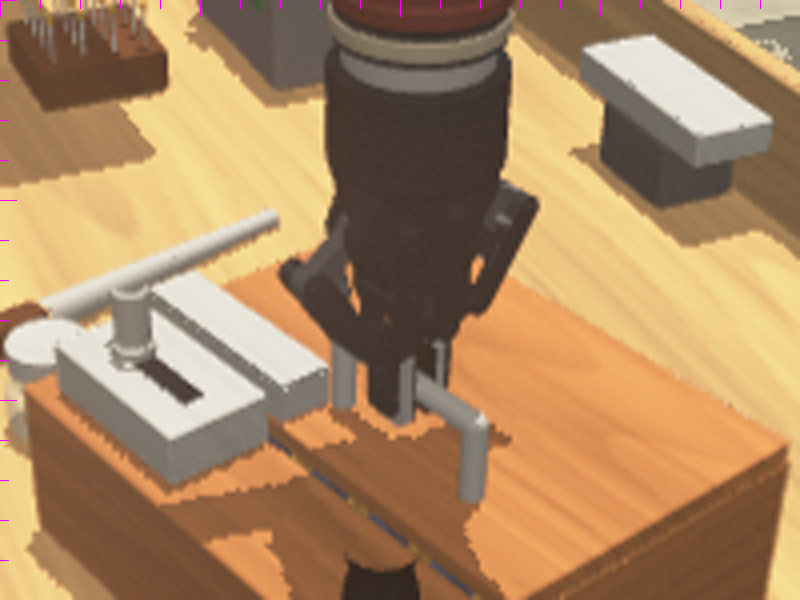

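The bar is between the pads, with an opening of 10 mm. Now a gentle tug along the arc.

arm_command:
  targets: "0 0.3 0.1 1 0; 0 0.7 0.2 2 0; 0 1 0.3 3 0; 0 1.3 0.3 4 0; 0 1.7 0.4 5 0; 0 1.7 0.4 5 0; 0 1.7 0.4 5 0"

```text
time_s: 5.2
tool_pos: [0.5594, -0.0305, 0.1263]
tool_rot: [0.992, 0.129, -0.001, 0.0]
contact_force: [-4.5, -4.1, -1.8]
opening: 0.0102
```

arm_command:
  targets: "0 0.3 0.1 1 0; 0 0.7 0.2 2 0; 0 1 0.3 3 0; 0 1 0.3 3 0; 0 1 0.3 3 0"

```text
time_s: 5.82
tool_pos: [0.5604, -0.0302, 0.1291]
tool_rot: [0.992, 0.129, -0.001, 0.0]
contact_force: [-2.8, -4.3, -3.2]
opening: 0.0101
```

arm_command:
  targets: "0 0.3 0.1 1 0; 0 0.7 0.2 2 0; 0 1 0.3 3 0; 0 1 0.3 3 0; 0 1 0.3 3 0"

```text
time_s: 6.45
tool_pos: [0.5617, -0.0299, 0.1324]
tool_rot: [0.992, 0.129, -0.001, 0.0]
contact_force: [-1.8, -4.5, -3.7]
opening: 0.0098
```

The TCP has risen 9.4 mm, more than the 5–6 mm of play, and the pull is only about 4 N. I'll go a little further and check by picture that the bar isn't slipping.

arm_command:
  targets: "0 0.4 0.1 1.5 0; 0 0.9 0.2 3 0; 0 1.4 0.4 4.5 0; 0 1.8 0.5 6 0; 0 2.2 0.6 7 0; 0 2.2 0.6 7 0; 0 2.2 0.6 7 0"

```text
time_s: 7.32
tool_pos: [0.565, -0.0289, 0.1405]
tool_rot: [0.992, 0.129, 0.001, -0.0]
contact_force: [-0.1, -2.6, -3.5]
opening: 0.0096
```

Run:
```python
from h import *
d=cams.get_image("side");crop(d,190,130,200,150,4,"sidez3.png")
s=monitor.state();print(s["time_s"],s["tool_pos"],s["contact_force"],s["opening"])
```

```text
7.375 [ 0.56500174 -0.02895593  0.14046131] [ 0.12244981 -3.54755004 -4.02479345] 0.00965399647105929
```

View pics/sidez3.png

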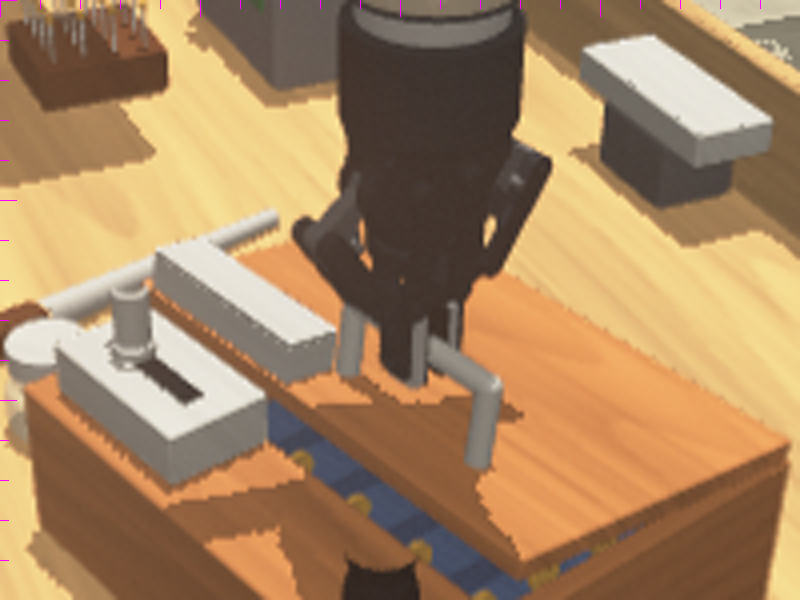

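The side view shows the lid clearly open (about 0.12 rad), the hood well above the housing and the pads still on the bar. So the left end doesn't hold the lid, and the catch stays where it is. Next I raise the lid along the arc.

arm_command:
  targets: "0 3.3 0.9 5.5 0; 0 6.8 1.8 11 0; 0 10.3 2.7 16.7 0; 0 13.9 3.7 22.2 0; 0 17.9 4.8 27.5 0; 0 22 5.9 32.7 0; 0 26.4 7 37.6 0; 0 30.9 8.2 42.4 0; 0 30.9 8.2 42.4 0"

```text
time_s: 8.5
tool_pos: [0.5944, -0.021, 0.1846]
tool_rot: [0.992, 0.129, -0.002, 0.0]
contact_force: [-10.6, -3.5, 2.9]
opening: 0.01
```

Run:
```python
from h import *
d=cams.get_image("side");crop(d,190,100,200,150,4,"sidez4.png")
s=monitor.state();print(s["time_s"],s["tool_pos"],s["contact_force"],s["wrist_torque"],s["opening"])
```

```text
8.55 [ 0.59415628 -0.02103781  0.18433712] [-9.54067886 -3.99191952  3.03402748] [-0.71231675  1.93934707  0.13684128] 0.009891057077498093
```

View pics/sidez4.png

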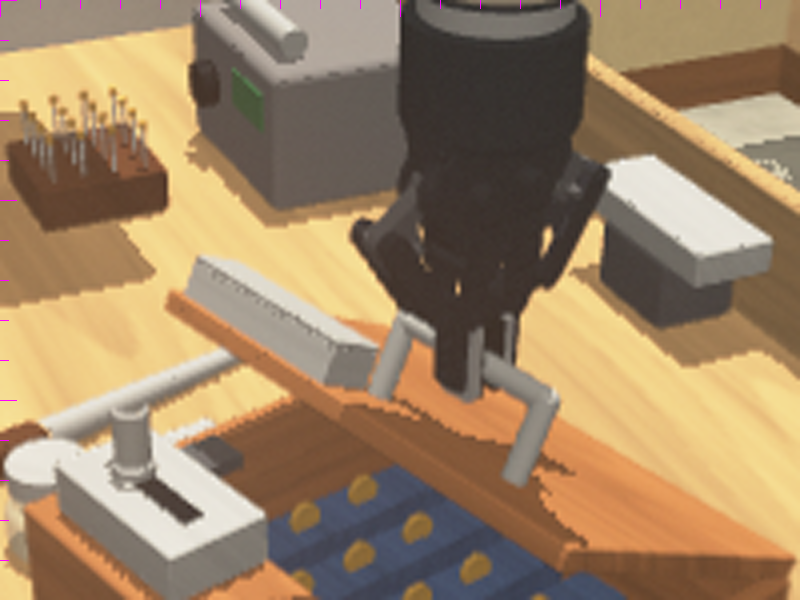

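The lid is at about 27°, the bar is firmly held and the catch is untouched. The tool is pulled about 10 N along -x, so my arc is slightly too close to the hinge. I'll bias the rest outward by 1–1.5 mm.

arm_command:
  targets: "0 4.5 1.2 4.7 0; 0 9.2 2.4 9.3 0; 0 14.1 3.7 13.5 0; 0 19.2 5.1 17.5 0; 0 23.5 6.3 20.7 0; 0 27.8 7.4 23.5 0; 0 31 8.3 25.6 0; 0 34.5 9.2 27.5 0; 0 34.5 9.2 27.5 0; 0 34.5 9.2 27.5 0; 0 34.5 9.2 27.5 0"

```text
time_s: 9.93
tool_pos: [0.6304, -0.0112, 0.2135]
tool_rot: [0.992, 0.129, 0.001, -0.0]
contact_force: [-6.9, -1.6, 4.8]
opening: 0.0101
```

Run:
```python
from h import *
d=cams.get_image("side");cv2.imwrite("pics/side5.png",d["img"][:,:,::-1]);crop(d,190,100,200,150,4,"sidez5.png")
d=cams.get_image("top");cv2.imwrite("pics/top5.png",d["img"][:,:,::-1])
s=monitor.state();print(s["time_s"],s["tool_pos"],s["contact_force"],s["wrist_torque"],s["opening"],abs(s["qd"]).max())
```

```text
10.025 [ 0.63035908 -0.01126238  0.21349924] [-5.18225761 -1.93922351  4.21892887] [-0.3637393   1.17223615  0.08784765] 0.010062395882736743 0.0016882769354202415
```

View pics/sidez5.png

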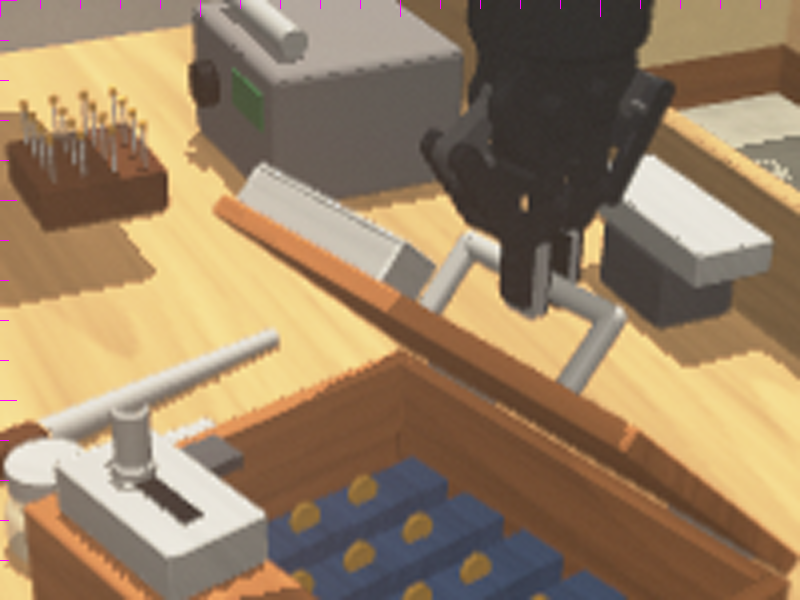

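View pics/top5.png

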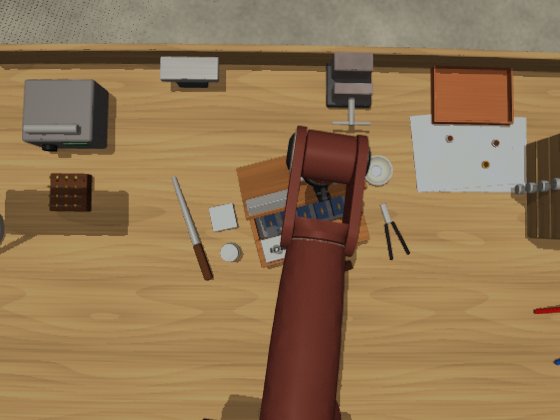

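The lid stands at about 44–47°, judged from the bar's arc, with the bar between the pads and the arm still. The bystanders I can see are where they were. I'm handing in now.

```bash
python3 -c "
from cell import close_job,monitor
print(close_job());s=monitor.state();print(s['time_s'],s['tool_pos'],s['contact_force'],s['opening'])"
```

```text
the job is handed in; nothing more can be done
None
the job is handed in; nothing more can be done
```

I gripped the steel bar and tugged the lid before touching the catch. It rose well past the 5–6 mm of play with only about 4 N, so the catch was not holding and I left it alone. I then raised the lid slowly along its arc and handed the job in at about 10 s, still gripping the bar.

**Lid angle:** the bar's travel gives about 47° from its rise and 44° from its forward shift. Both are inside the 32–60° range. The two figures differ by a few degrees because my estimate of the hinge position was a few mm off. That error also left a side load on the tool, about 10 N partway up and about 7 N at the end.

**Last checks:** the joints were still (under 0.002 rad/s), the opening was 10 mm on the bar, and the knob was at its starting place. The bystanders visible in the last top picture looked unmoved; I judged that by eye. The arm hid the loupe and most of the graver at the end. The tool never went near either of them.

`close_job` gave no verdict, and the state could not be read after hand-in, so the final second is unchecked.

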